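# Find the short bore in the die block with a depth rod

### The arm

A 6-joint arm with a two-finger parallel gripper is mounted at the origin on a cart in front of the work surface, level with it; the furniture and walls round the work are solid. World frame = base frame: x ahead of the robot, y to its left, z up, the work surface at z = 0. Lengths are in m, angles in rad, forces in N, time in s.
With the tool pointing down it reaches from about 0.25 to 0.725 m from the base axis. Payload 9.7 kg.
Tool frame: the origin (TCP) lies on the centre line of the jaws, within the pads' length; the fingertips stand ahead of it and the grasp point (between the pads) lies 2 mm behind it (manip.tip_reach is the z of the fingertips in the tool frame, in m); z points along the fingers, x is the direction in which the jaws open and shut, and the axes are right-handed (so a half turn about z gives the same grasp; the last joint's range is limited). The gripper opens to 85 mm and grips with 20 to 120 N. Pads are 22 mm wide; open, the fingers measure 114 mm over their backs; the gripper's body (76 mm by 85 mm) begins 54 mm behind the grasp point. The pads swing forward as they close: fully open they stand 13 mm farther back than shut.
Start: joints at [-1.224, 0.087, 0.176, 1.66, 0, 1.571], TCP at [0.187, -0.517, 0.248] pointing down, gripper open.
Joint ranges: [-3.13, 3.13], [-0.85, 1.81], [-1.15, 1.24], [-2.2, 2.28], [-1.44, 1.52], [-3.14, 3.14]. Speed limits (rad/s): [2.22, 2.22, 2.57, 3.14, 3.14, 3.14].

### API

Orientations are given as a rotation vector (axis times angle).
In Python, from rig import manip gives the robot as it stands. The module is installed in compiled form; this text tells all that it offers.
- The arm moves only by the shell command python3 -m crank 'ROWS'. ROWS is JSON, a list of rows, each a list of 7 numbers: the closure, from 0 (fully open) to 1 (shut), then the shift along the tool's x, y, z in cm, then the turn, a rotation vector about the tool's x, y, z in rad. A call has 1 to 20 rows; each row is the pose to reach, as a shift and turn from the pose measured when the call began, along the tool's axes at that moment; what a row does not reach only later rows make up. A row lasts 1/8 s, in which the tool goes at most 62.5 mm and 10.7 degrees, less where a joint would pass 70% of its speed; a pose out of reach is approached as far as the arm can. A call with a gripper value outside its range is refused whole. The fingers move at their own pace and stop on an object; the grip force is fixed at half the most. Time passes only in rows, so rows that repeat a pose let the fingers close. It gives the time, the measured TCP pose, the force and the opening at its end, in the units of the state.
- manip.read_state(): the state, without advancing time (a new reading comes with each control period).
- manip.capture(name): name is "scene" or "top" or "wrist"; returns a dict with "color" (420x560x3 uint8, red, green, blue), "intrinsics" (3x3 intrinsics, pixels), "R" (3x3) and "t" (3): a world point X has camera coordinates R X + t. Camera axes: x right, y down, z forward; pixel columns grow to the right and rows downward; lengths in m; the calibration is good to about 2 mm. A picture is of the moment at which its call begins. There is no depth.
- manip.job_done(): hands the job in, once; it reports no verdict.
The state is a dict: "t": time; "qpos": joint angles; "joint_vel": joint speeds; "joint_torque": joint torques, N m; "ee_pos": TCP position; "eef_rot": TCP orientation; "force": force on the tool from outside, world axes, zero at the start; "ft_torque": the same for the moment, N m; "gripper_width": opening from 0.0 (shut) to 1.0 (fully open).
Only numpy, scipy, OpenCV 4.12 (cv2) and the standard library are available. Lean on these libraries where they do the work, as an engineer would, in place of code of your own. Each camera call takes 0.05 s, during which the arm holds its last target. There are 200 camera calls.

### The job

One of the three bores in the steel die block was not drilled to full depth. Take the depth rod out of its wooden stand, lower it gently into one bore after another until you feel it bottom, and read from its black ring how deep it goes: the ring disappears in a full bore and stays in sight above the block in the short one. Press it lightly, with about 5 N, onto the bottom of the short bore and leave it standing there; never drop it in or push hard on the block (keep under 20 N), and leave the pot, the pumice and the tin where they are.

Things in the scene. Friction and masses are not known exactly. Their poses are not given: they have to be found in the camera images.
- depth_rod: loose depth rod, about 125 g, upright in its stand: steel shank 12 mm thick, 70 mm long, below a round brass grip 20 mm thick, 40 mm long (110 mm in all). Origin at the centre of the flat lower end (edge bevelled 2 mm), z along the rod towards the grip, which spans z = 70 to 110 mm (good grasp: 92). A thin black ring lies 23.5 mm above the lower end.
- rod_tip: the lowest 20 mm of the depth rod's shank, one piece with it; same origin and axes as depth_rod
- rod_point (a point): centre of the flat lower end of the depth rod
- rod_stand: square wooden stand, fixed, 56 x 56 mm and 32 mm high, with one socket of 16 mm diameter in the middle, 24 mm deep, in which the rod stands; origin at the centre of its underside
- die_block: steel block, fixed, 50 (x) x 120 (y) x 45 mm high; origin at the centre of its underside, z up. In its top three like upright bores, 13.5 mm wide with a 1.5 mm bevel, in a row along its y, 38 mm apart. Two are 28 to 32 mm deep, one only 15 to 19 mm; which one, and the exact depths, differ from run to run and are not told. Their floors are hard and flat.
- bore_a (a point): centre of the mouth of the bore at the block's y = -38 mm, level with the block's top face (45 mm above the bench); axes as the block's
- bore_b (a point): centre of the mouth of the middle bore, level with the top face; axes as the block's
- bore_c (a point): centre of the mouth of the bore at the block's y = +38 mm, level with the top face; axes as the block's
- small_pot: bystander: yellow pot, 47 mm wide, 24 mm high, stands loose on the bench
- pumice: bystander: egg-shaped pumice, 44 mm wide, 43 mm high, stands loose on the bench
- steel_tin: bystander: flat round steel tin, 54 mm wide, 13 mm high, stands loose on the bench
There are look-alikes about, which are no part of the job. There is more than one size of the die_block; the job needs the largest. What is shaped like the rod_stand but purple is not meant.

How it is judged:
On the way, in this order (a step that is already met when the one before it is completed fails the run):
1. the depth rod is lifted out of its stand (z of rod_point in the frame of rod_stand above 0.034 m and contact force between the fingers and depth_rod above 1 N), for 0.1 s.
2. the rod is held still and pressed lightly (2 N or more) onto the bottom of the short bore ((horizontal distance between rod_point and bore_a below 0.004 m or horizontal distance between rod_point and bore_b below 0.004 m or horizontal distance between rod_point and bore_c below 0.004 m) and z of rod_point in the frame of bore_b between -0.0215 and -0.0125 m and angle between depth_rod's own z axis and vertical below 0.15 rad and contact force between rod_tip and anything else above 2 N and linear speed of depth_rod below 0.01 m/s and contact force between the fingers and depth_rod above 1 N), for 0.15 s.
At the end, for the whole second after the job is handed in: the depth rod stands released and at rest in the short bore, its lower end within 4 mm of the bore's axis and 12.5 to 21.5 mm below the block's top face, within 0.15 rad of upright ((horizontal distance between rod_point and bore_a below 0.004 m or horizontal distance between rod_point and bore_b below 0.004 m or horizontal distance between rod_point and bore_c below 0.004 m) and z of rod_point in the frame of bore_b between -0.0215 and -0.0125 m and angle between depth_rod's own z axis and vertical below 0.15 rad and linear speed of depth_rod below 0.02 m/s and contact force between the fingers and depth_rod below 0.1 N); the robot touches nothing.
It fails at once if the rod pushes on the block, a bore floor or anything else with more than 20 N (contact force between rod_tip and anything else above 20 N or contact force between depth_rod and die_block above 20 N).
It fails at once if the rod is dropped or shot into a bore (faster than 0.32 m/s inside it) ((horizontal distance between rod_point and bore_a below 0.006 m or horizontal distance between rod_point and bore_b below 0.006 m or horizontal distance between rod_point and bore_c below 0.006 m) and z of rod_point in the frame of bore_b below -0.002 m and linear speed of depth_rod above 0.32 m/s).
It fails at once if a bystander is moved by more than 20 mm (distance of any of small_pot, pumice, steel_tin from where it was at the start of the episode above 0.02 m).
It also fails if it takes over 58 s, if anything falls off the work surface, if the arm or the gripper's body presses on something with over 40 N, if the wrist force passes 120 N, or if a joint passes its speed limit or range.

## Working session

There is one attempt and no reset: what is moved stays moved. The work goes in short steps, Python scripts to look and compute and a shell command to move; the robot and the scene stay as the last step left them, time stands still between calls to the robot, and variables do not carry over. Pictures are saved under pics/ and viewed, about 8 in all and at most 12, crops included, and the job is handed in when it is done.

```bash
mkdir -p pics
cat > h.py <<'E'
import numpy as np,cv2
from rig import manip
from scipy.spatial.transform import Rotation as Ro
def cap(n,f=None):
    c=manip.capture(n)
    if f: cv2.imwrite('pics/'+f,c['color'][:,:,::-1])
    return c
def ray(c,u,v,z):
    K,R,t=[np.array(c[k]) for k in('intrinsics','R','t')]
    d=R.T@np.linalg.solve(K,[u,v,1.]);o=-R.T@t
    return o+d*(z-o[2])/d[2]
def proj(c,X):
    K,R,t=[np.array(c[k]) for k in('intrinsics','R','t')]
    p=K@(R@np.array(X)+t);return p[:2]/p[2]
E
python3 - <<'E'
from h import *
import pickle
cs={n:cap(n) for n in('top','scene')}
pickle.dump(cs,open('c0.pkl','wb'))
for n,c in cs.items():
    cv2.imwrite(f'pics/{n}0.png',cv2.resize(c['color'][:,:,::-1],(800,600),interpolation=cv2.INTER_CUBIC))
    print(n,-np.array(c['R']).T@c['t'],c['intrinsics'][0][0])
s=manip.read_state();print(s,manip.tip_reach)
E
```

```text
top [ 0.38451725 -0.12395453  1.50500808] 514.9218003561322
scene [ 0.05063418 -1.07446399  1.20131426] 510.1643340551768
{'t': 0.1, 'qpos': array([-1.22403415e+00,  8.74023834e-02,  1.75216578e-01,  1.65978449e+00,
        7.18638651e-06,  1.57076456e+00]), 'joint_vel': array([-0.00016529, -0.00432381,  0.00216869,  0.00101503,  0.00047142,
       -0.00138787]), 'joint_torque': array([ 5.83794699e-04, -5.21561587e+01,  4.65653729e+01,  1.59688684e-02,
        2.92381117e-06, -1.05937411e-05]), 'ee_pos': array([ 0.18686126, -0.51709479,  0.24765707]), 'eef_rot': array([-2.57083628e+00,  1.80447459e+00,  1.50252770e-03]), 'force': array([-0.86677831,  0.71541818, -0.2751242 ]), 'ft_torque': array([0.02460977, 0.07097977, 0.03715253]), 'gripper_width': 1.000334897529715} 0.017
```

View pics/top0.png

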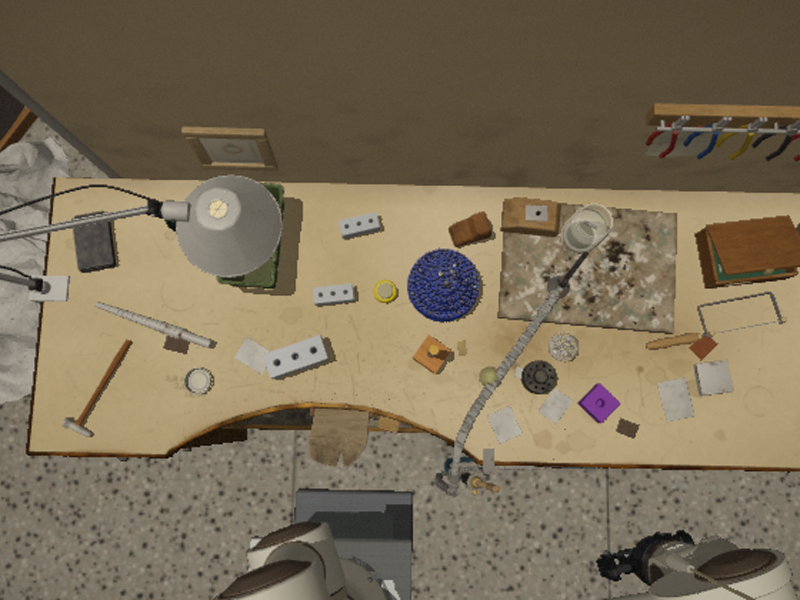

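View pics/scene0.png

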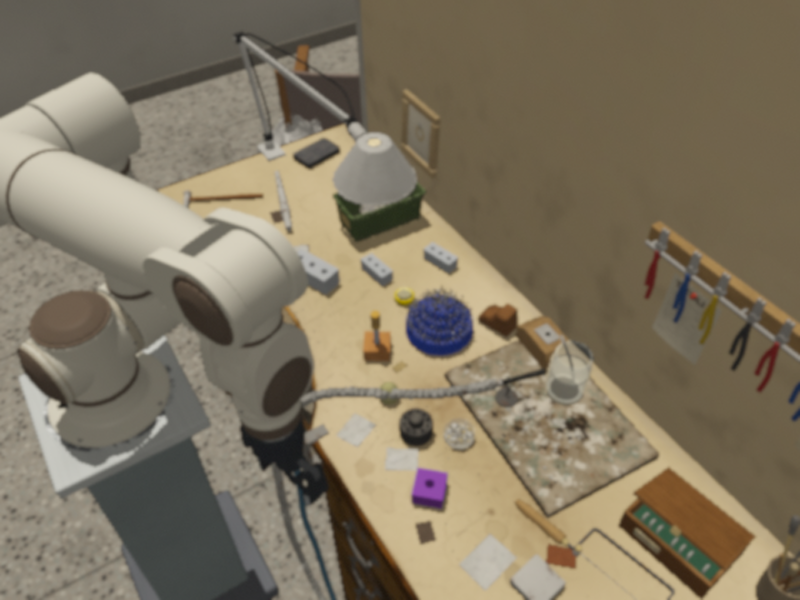

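The top view shows the large block at (297,357), the orange stand with the rod at (433,355) and a gooseneck to its right, running from (455,485) to (565,285). In the scene view the stand is at (377,345). Next I'll work out positions, including the gooseneck's height.

Run:
```python
from h import *
import pickle
cs=pickle.load(open('c0.pkl','rb'))
T,S=cs['top'],cs['scene']
f=1/1.42857
def tri(a,b):
    A=[]
    for c,p in((T,a),(S,b)):
        P=np.array(c['intrinsics'])@np.c_[c['R'],c['t']]
        A+= [p[0]*P[2]-P[0],p[1]*P[2]-P[1]]
    X=np.linalg.svd(np.array(A))[2][3];return X[:3]/X[3]
# gooseneck: for top points, epipolar param over z; where it crosses scene polyline
poly=np.array([(310,398),(360,392),(450,390),(500,383),(545,374)])
for p in [(458,470),(470,420),(490,385),(520,337),(545,303),(562,287)]:
    zs=np.linspace(0,.6,301)
    q=np.array([proj(S,ray(T,p[0]*f,p[1]*f,z))/f for z in zs])
    d=np.interp(q[:,0],poly[:,0],poly[:,1],left=399,right=374)-q[:,1]
    k=np.where(np.diff(np.sign(d)))[0]
    print(p,[(zs[i],ray(T,p[0]*f,p[1]*f,zs[i]).round(3),q[i].round()) for i in k])
# blocks/stand in top
img=T['color'];hsv=cv2.cvtColor(img,cv2.COLOR_RGB2HSV)
for nm,box in(('block',(180,228,238,270)),('stand',(285,230,322,265)),('rodscene',None)):
    if box is None: continue
    x0,y0,x1,y1=box;sub=img[y0:y1,x0:x1];cv2.imwrite(f'pics/{nm}.png',0*sub)
    h=hsv[y0:y1,x0:x1]
    m=((h[...,1]<45)&(h[...,2]>120)) if nm=='block' else ((h[...,0]<18)&(h[...,1]>140))
    n,l,st,_=cv2.connectedComponentsWithStats(m.astype(np.uint8))
    k=1+np.argmax(st[1:,4]);cn=cv2.findContours((l==k).astype(np.uint8),0,2)[0][0]+[x0,y0]
    r=cv2.minAreaRect(cn);print(nm,st[k],r)
    for z in(0,.032,.045): print(z,ray(T,*r[0],z).round(4),[ray(T,*b,z).round(3)[:2] for b in cv2.boxPoints(r)])
a=[np.hstack([cv2.resize(img[y0-5:y1+5,x0-5:x1+5,::-1],(400,400),interpolation=cv2.INTER_CUBIC) for x0,y0,x1,y1 in((180,228,238,270+16),(280,220,330,270))])]
cv2.imwrite('pics/crop.png',a[0])
```

```text
(458, 470) [(np.float64(0.058), array([ 0.293, -0.247,  0.058]), array([290., 399.]))]
(470, 420) [(np.float64(0.03), array([ 0.389, -0.272,  0.03 ]), array([341., 395.]))]
(490, 385) [(np.float64(0.034), array([ 0.459, -0.311,  0.034]), array([381., 392.]))]
(520, 337) [(np.float64(0.034), array([ 0.556, -0.371,  0.034]), array([439., 391.]))]
(545, 303) [(np.float64(0.054), array([ 0.623, -0.418,  0.054]), array([481., 386.]))]
(562, 287) [(np.float64(0.076), array([ 0.652, -0.448,  0.076]), array([504., 383.]))]
block [  0   7  49  30 804] ((203.44786071777344, 249.7271270751953), (24.0607967376709, 49.376522064208984), 81.67434692382812)
0 [0.5092 0.0927 0.    ] [array([0.532, 0.17 ]), array([0.556, 0.028]), array([0.486, 0.015]), array([0.463, 0.157])]
0.032 [0.5065 0.0881 0.032 ] [array([0.529, 0.164]), array([0.552, 0.025]), array([0.484, 0.012]), array([0.461, 0.151])]
0.045 [0.5054 0.0862 0.045 ] [array([0.528, 0.162]), array([0.551, 0.024]), array([0.483, 0.011]), array([0.46 , 0.148])]
stand [  4   5  27  26 321] ((301.81756591796875, 247.6553955078125), (19.297107696533203, 19.645851135253906), 35.53767776489258)
0 [ 0.5214 -0.1949  0.    ] [array([ 0.514, -0.155]), array([ 0.561, -0.188]), array([ 0.529, -0.234]), array([ 0.482, -0.202])]
0.032 [ 0.5185 -0.1933  0.032 ] [array([ 0.511, -0.155]), array([ 0.558, -0.187]), array([ 0.526, -0.232]), array([ 0.48, -0.2 ])]
0.045 [ 0.5173 -0.1927  0.045 ] [array([ 0.51 , -0.154]), array([ 0.556, -0.186]), array([ 0.525, -0.231]), array([ 0.479, -0.199])]
```

View pics/crop.png

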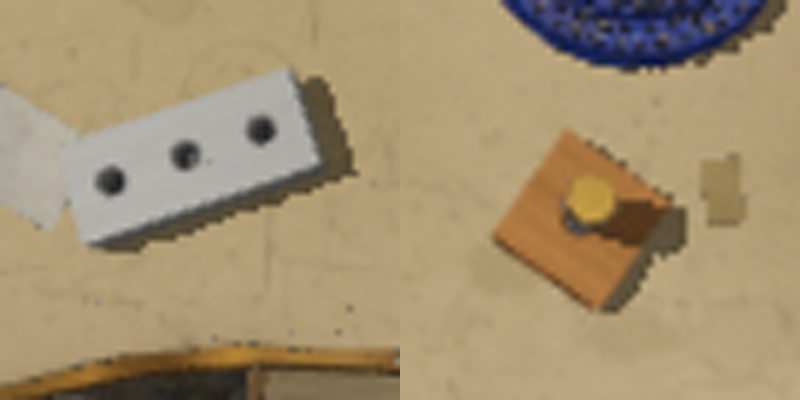

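```bash
cat >> h.py <<'E'
# down-pointing tool with tool x = (cos a, sin a,0)
def Rd(a): 
    x=np.array([np.cos(a),np.sin(a),0]);z=np.array([0,0,-1.]);return np.c_[x,np.cross(z,x),z]
def rel(p,a=None):
    s=manip.read_state();R0=Ro.from_rotvec(s['eef_rot']).as_matrix()
    R1=R0 if a is None else Rd(a)
    return (100*R0.T@(np.array(p)-s['ee_pos'])).round(3),Ro.from_matrix(R0.T@R1).as_rotvec().round(4)
E
python3 - <<'E'
from h import *
import pickle
cs=pickle.load(open('c0.pkl','rb'));T=cs['top'];S=cs['scene']
rt=ray(T,303.5-.1,244.85,.118);print('rod',rt)
B=[ray(T,175+a/5.882,223+b/5.882,.045) for a,b in((111,181),(186,156),(261,130))]
print('bores',np.array(B).round(4), np.diff(np.array(B),axis=0))
for p in (*B,rt): print(proj(S,p)*1.42857)
s=manip.read_state();R=Ro.from_rotvec(s['eef_rot']).as_matrix();print(R.round(3))
for a in(np.pi/2,-np.pi/2): print(rel([rt[0],rt[1],.25],a))
print(rel([.3,-.4,.28],-np.pi/2))
E
```

```text
rod [ 0.51831644 -0.19346165  0.118     ]
bores [[0.4934 0.1128 0.045 ]
 [0.5062 0.0773 0.045 ]
 [0.5195 0.0416 0.045 ]] [[ 0.01281778 -0.03557988  0.        ]
 [ 0.01333746 -0.03566021  0.        ]]
[300.16694999 258.07032174]
[312.06712923 264.83049719]
[324.42293742 271.65969389]
[375.03175551 313.92551223]
[[ 0.34  -0.94  -0.   ]
 [-0.94  -0.34   0.001]
 [-0.001 -0.    -1.   ]]
(array([-19.171, -42.172,  -0.211]), array([-1.6000e-03,  3.0000e-04, -2.7948e+00]))
(array([-19.171, -42.172,  -0.211]), array([2.000e-04, 1.200e-03, 3.468e-01]))
(array([ -7.171, -14.62 ,  -3.226]), array([2.000e-04, 1.200e-03, 3.468e-01]))
```

```bash
python3 -m crank '[[0,-2,-4.4,0,0,0,0.04],[0,-4,-8.8,0,0,0,0.08],[0,-6.4,-14,0,0,0,0.12],[0,-8.6,-19,0,0,0,0.16],[0,-11,-24,0,0,0,0.2],[0,-13.2,-29,0,0,0,0.25],[0,-15.4,-34,0,0,0,0.3],[0,-17.6,-38.7,0,0,0,0.347],[0,-19.17,-42.17,0,0,0,0.347],[0,-19.17,-42.17,0,0,0,0.347],[0,-19.17,-42.17,0,0,0,0.347]]'
python3 - <<'E'
from h import *
c=cap('wrist','w1.png')
print(-np.array(c['R']).T@c['t'],np.array(c['R']).round(2))
print(proj(c,[.5183,-.1935,.118]),proj(c,[.5183,-.1935,.032]),rel([.5183,-.1935,.25],-np.pi/2),manip.read_state()['force'])
E
```

```text
t: 1.48
ee_pos: [0.518, -0.1935, 0.2475]
eef_rot: [2.222, -2.221, -0.003]
force: [-0.3, -0.5, 0.1]
gripper_width: 0.997
[ 0.58685853 -0.19417131  0.37372405] [[-0.   -1.   -0.  ]
 [-0.96 -0.    0.28]
 [-0.28  0.   -0.96]]
[280.99788887 201.011401  ] [281.18932393 181.3675484 ] (array([-0.041, -0.045, -0.227]), array([ 0.0009,  0.0011, -0.0006])) [ 0.35756198 -0.52358549  0.19621415]
```

View pics/w1.png

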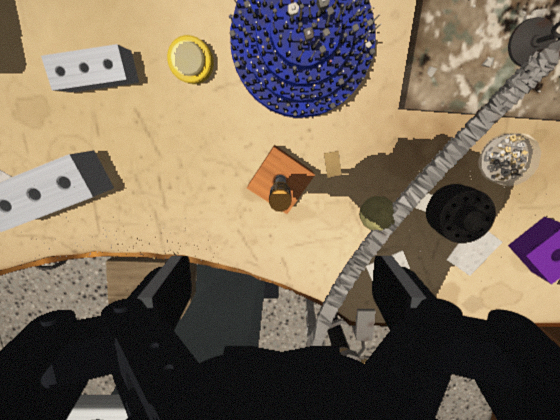

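The rod's grip top is at about (280,198), against a predicted (281,201), so the position is good. I'll descend and grasp.

```bash
python3 -m crank '[[0,0,0,4,0,0,0],[0,0,0,8,0,0,0],[0,0,0,12,0,0,0],[0,0,0,14,0,0,0],[0,0,0,14.9,0,0,0],[0,0,0,14.9,0,0,0],[0,0,0,14.9,0,0,0],[0.5,0,0,14.9,0,0,0],[0.7,0,0,14.9,0,0,0],[1,0,0,14.9,0,0,0],[1,0,0,14.9,0,0,0],[1,0,0,14.9,0,0,0],[1,0,0,14.9,0,0,0],[1,0,0,14.9,0,0,0]]'; python3 -c "
from h import *
print(manip.read_state()['force'])"
```

```text
t: 3.28
ee_pos: [0.5178, -0.1936, 0.099]
eef_rot: [-2.221, 2.222, 0.002]
force: [0.4, 1.9, 4.8]
gripper_width: 0.215
[0.44157224 1.89270252 4.75870619]
```

```bash
python3 -m crank '[[1,0,0,-0.5,0,0,0],[1,0,0,-1.5,0,0,0],[1,0,0,-3,0,0,0],[1,0,0,-5,0,0,0],[1,0,0,-8,0,0,0],[1,0,0,-10,0,0,0],[1,0,0,-10,0,0,0],[1,0,0,-10,0,0,0]]'
python3 - <<'E'
from h import *
c=cap('wrist','w2.png');s=manip.read_state();print(s['force'],s['ee_pos'])
p=s['ee_pos']
for z in(-.092,-.0685,-.022): print(proj(c,p+[0,0,z+.002]))
E
```

```text
t: 4.28
ee_pos: [0.5177, -0.1938, 0.1984]
eef_rot: [-2.221, 2.222, 0.003]
force: [-0.6, 0.6, -1.8]
gripper_width: 0.219
[ 0.25511989 -1.58861604 -0.55267628] [ 0.51757305 -0.1936589   0.19803311]
[280.80969099 215.23415114]
[280.69267118 225.91485024]
[280.36364543 255.94587804]
```

View pics/w2.png

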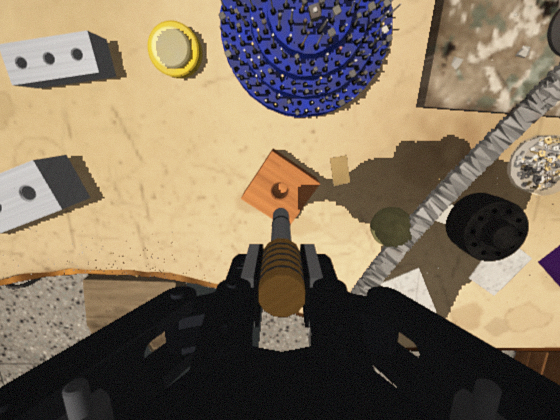

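```bash
python3 -m crank '[[1,-3,0,0,0,0,0],[1,-8,1,0,0,0,0],[1,-13,2,0,0,0,0],[1,-18,2.8,0,0,0,0],[1,-23,2.8,0,0,0,0],[1,-26,2.8,0,0,0,0],[1,-27.1,2.8,0,0,0,0],[1,-27.1,2.8,0,0,0,0],[1,-27.1,2.8,0,0,0,0],[1,-27.1,2.8,0,0,0,0]]'
python3 - <<'E'
from h import *
c=cap('wrist');s=manip.read_state();print(s['force'],s['ee_pos'])
im=c['color'][:,:,::-1].copy()
B=[[.4934,.1128,.045],[.5062,.0773,.045],[.5195,.0416,.045]]
for b in B: print(proj(c,b))
tip=s['ee_pos']+[0,0,-.09];t=proj(c,tip);print('tip',t)
import pickle;pickle.dump((c,s),open('w3.pkl','wb'))
cv2.imwrite('pics/w3.png',cv2.resize(im[60:360,100:460],(720,600),interpolation=cv2.INTER_CUBIC))
E
```

```text
t: 5.58
ee_pos: [0.4921, 0.0354, 0.1985]
eef_rot: [-2.267, 2.145, 0.04]
force: [0.4, 0.1, -1.0]
gripper_width: 0.22
[ 0.55199399 -0.26343365 -0.6754862 ] [0.49204169 0.03545336 0.19853036]
[204.24861605 188.03438049]
[242.0437184  176.90353762]
[281.20169036 164.91276202]
tip [284.63308008 215.01656775]
```

View pics/w3.png

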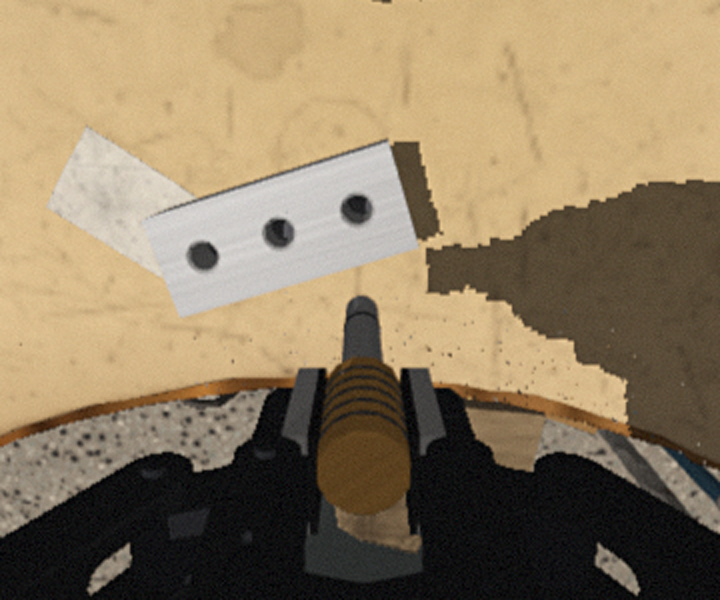

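Run:
```python
from h import *
s=manip.read_state();print(s['qpos'].round(3),s['joint_vel'].round(3));R=Ro.from_rotvec(s['eef_rot']).as_matrix();print(R.round(3))
print(rel([.5195,.0416,.16],-np.pi/2),rel([.5195,.0416,.16],-np.pi/2+.5))
```

```text
[ 0.054 -0.059 -0.068  1.564  0.032  3.141] [ 0.006 -0.001 -0.001  0.001  0.003 -0.002]
[[ 0.055 -0.998 -0.004]
 [-0.998 -0.055  0.032]
 [-0.032  0.003 -0.999]]
(array([-0.337, -2.786,  3.859]), array([0.0036, 0.0323, 0.0553])) (array([-0.337, -2.786,  3.859]), array([-0.0046,  0.0324, -0.4447]))
```

Run:
```python
from h import *
print(rel([.5195,.022,.155],0))
```

```text
(array([ 1.635, -2.679,  4.295]), array([-0.0224,  0.0279, -1.5154]))
```

```bash
python3 -m crank '[[1,0.2,-0.3,0,-0.002,0.003,-0.17],[1,0.4,-0.6,0,-0.005,0.006,-0.34],[1,0.6,-0.9,0,-0.007,0.009,-0.51],[1,0.8,-1.2,0,-0.01,0.012,-0.68],[1,1,-1.6,0,-0.012,0.015,-0.85],[1,1.2,-2,1,-0.015,0.018,-1.02],[1,1.4,-2.4,2,-0.017,0.022,-1.19],[1,1.6,-2.68,3,-0.02,0.025,-1.36],[1,1.64,-2.68,4,-0.0224,0.028,-1.515],[1,1.64,-2.68,4.3,-0.0224,0.028,-1.515],[1,1.64,-2.68,4.3,-0.0224,0.028,-1.515],[1,1.64,-2.68,4.3,-0.0224,0.028,-1.515]]'
python3 - <<'E'
from h import *
c=cap('wrist');s=manip.read_state();print(s['force'],s['ee_pos'],s['qpos'].round(2),rel(s['ee_pos'],0))
im=c['color'][:,:,::-1].copy()
B=[[.4934,.1128,.045],[.5062,.0773,.045],[.5195,.0416,.045]]
for b in B: print(proj(c,b))
tip=s['ee_pos']+[0,0,-.09];t=proj(c,tip);print('tip',t)
import pickle;pickle.dump((c,s),open('w4.pkl','wb'))
cv2.imwrite('pics/w4.png',cv2.resize(im[90:290,160:400],(720,600),interpolation=cv2.INTER_CUBIC))
E
```

```text
t: 7.12
ee_pos: [0.5197, 0.0219, 0.1554]
eef_rot: [-3.142, 0.004, -0.001]
force: [-0.1, 0.4, -1.3]
gripper_width: 0.218
[-0.29265791 -0.40613784 -1.63970691] [0.51970161 0.02194857 0.15541634] [ 0.04 -0.   -0.09  1.48  0.    1.61] (array([0., 0., 0.]), array([-0.    , -0.0007, -0.0019]))
[245.61638903  87.62770208]
[264.18674332 137.76299708]
[281.89745726 184.10838114]
tip [282.30180101 215.78571486]
```

View pics/w4.png

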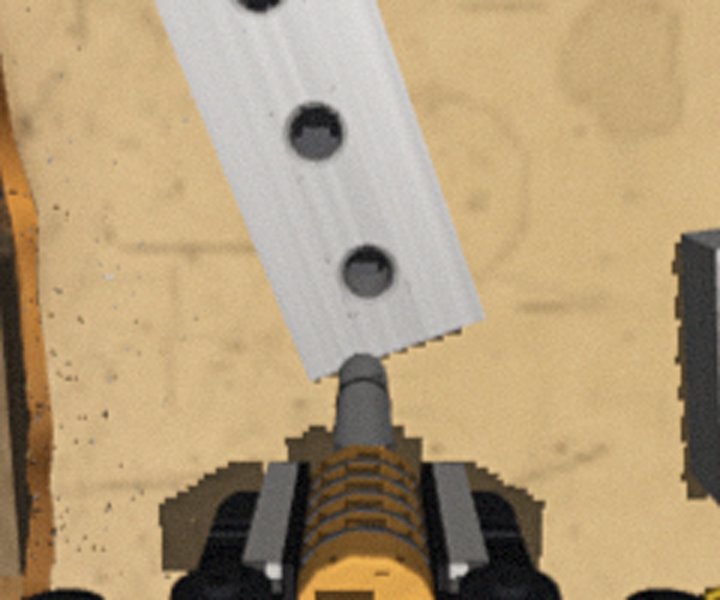

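```bash
cat >> h.py <<'E'
def bores(c,thr=120,box=(200,80,340,205)):
    g=cv2.cvtColor(c['color'],cv2.COLOR_RGB2GRAY);x0,y0,x1,y1=box
    m=(g[y0:y1,x0:x1]<thr).astype(np.uint8);out=[]
    for k in cv2.findContours(m,cv2.RETR_LIST,cv2.CHAIN_APPROX_NONE)[0]:
        if 100<cv2.contourArea(k)<900 and len(k)>20:
            e=cv2.fitEllipse(k)
            if min(e[1])/max(e[1])>.75: out.append((e[0][0]+x0,e[0][1]+y0,e[1]))
    return out
E
python3 - <<'E'
from h import *
import pickle
c,s=pickle.load(open('w4.pkl','rb'))
for thr in(110,140):
  for u,v,a in bores(c,thr): print(thr,round(u,1),round(v,1),np.round(a,1),ray(c,u,v,.045).round(4))
g=cv2.cvtColor(c['color'],cv2.COLOR_RGB2GRAY)
for v in(206,208,210,214,218,222,226,230): print(v,g[v,266:298])
print(g[200:224,281])
for z in(0,.002,.0235,.04): print(z,proj(c,s['ee_pos']+[-.006,0,z-.09]),proj(c,s['ee_pos']+[.006,0,z-.09]))
E
```

```text
110 282.1 179.9 [16.1 16.3] [0.5197 0.0449 0.045 ]
110 264.7 133.5 [17.1 17.7] [0.5066 0.0804 0.045 ]
140 282.2 179.9 [17.1 18.2] [0.5198 0.0449 0.045 ]
140 264.6 133.5 [18.4 19. ] [0.5066 0.0805 0.045 ]
206 [189 183 183 183 187 189 183 181 187 188 189 188 186 190 188 183 185 190
 187 187 190 185 180 185 184 164 165 146 105 120 184 185]
208 [192 187 185 183 186 185 180 180 181 187 172 146  88  93  94 103  99 119
 154 171 166 144 112 130 183 188 187 185 189 187 186 188]
210 [184 188 180 182 182 185 194 184 150 100  81  87  90  96  96  96  98  93
  94  87 108 158 191 190 189 186 187 186 187 184 186 179]
214 [187 180 174 168 140 112  96  62  78  87  89  90  93  95 101  98 100  94
  87  79  76  78 112 180 184 184 183 185 179 180 179 180]
218 [186 187 184 186 184 185 156  55  35  54  73  92  95 102 100 100  97  94
  91  70  51  44  74 146 191 187 192 182 186 184 185 188]
222 [183 184 186 188 191 169  74  71  81  94  94  94  93  94  94  97  95  94
  93  87  88  84  73  97 176 188 183 185 182 184 183 183]
226 [183 183 178 189 192 168  73  73  86  94  95  93  99  98 100  96  99 100
  97  91  87  85  72  87 132 185 183 178 177 183 178 175]
230 [186 181 184 185 180 140  78  79  83  94  96  90  96  92  98 100  97  96
  98  94  93  83  79  81 130 191 193 186 187 192 188 186]
[188 186 188 183 182 180 183 159 103  92  96 101  97 101  98  75  50  90
 100  98 100 101  97  97]
0 [274.2001497  215.80845908] [290.40344803 215.76297064]
0.002 [274.14177167 216.63605911] [290.48361509 216.59018127]
0.0235 [273.44477617 226.51706319] [291.44075749 226.46653575]
0.04 [272.80611731 235.57105371] [292.31778955 235.51626489]
```

```bash
python3 -m crank '[[1,0.07,-1,0,0,0,0],[1,0.13,-2,0,0,0,0],[1,0.13,-2.3,0.5,0,0,0],[1,0.13,-2.3,1,0,0,0],[1,0.13,-2.3,1.3,0,0,0],[1,0.13,-2.3,1.3,0,0,0],[1,0.13,-2.3,1.3,0,0,0]]'
python3 - <<'E'
from h import *
c=cap('wrist');s=manip.read_state();print(s['force'],s['ee_pos'],rel(s['ee_pos'],0))
im=c['color'][:,:,::-1].copy()
print('bore',proj(c,[.5198,.0449,.045]),'tip',proj(c,s['ee_pos']-[.0013,0,.09]))
for u,v,a in bores(c,120,(200,90,340,170)): print(round(u,1),round(v,1),np.round(a,1),ray(c,u,v,.045).round(4))
cv2.imwrite('pics/w5.png',cv2.resize(im[140:260,210:354],(720,600),interpolation=cv2.INTER_CUBIC))
E
```

```text
t: 8.05
ee_pos: [0.5211, 0.0448, 0.1425]
eef_rot: [-3.142, 0.003, -0.001]
force: [-0.0, 0.2, -1.6]
gripper_width: 0.216
[-0.1491994  -0.83550619 -1.51357278] [0.5211471  0.04478432 0.14258698] (array([0., 0., 0.]), array([-0.    , -0.001 , -0.0021]))
bore [280.52948556 212.67689916] tip [280.5793799  215.83921442]
242.8 115.7 [18.4 20. ] [0.4936 0.116  0.045 ]
```

View pics/w5.png

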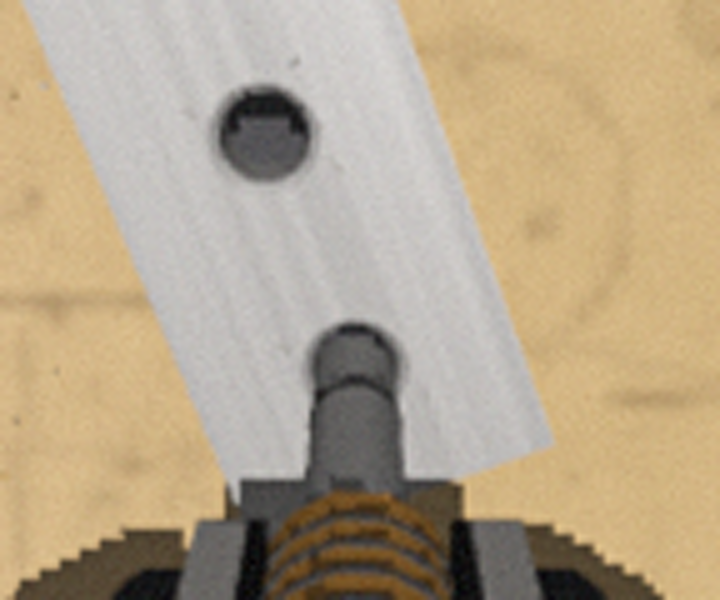

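Rod and bore mouth are both centred at about u=355 in the crop, so I'll lower it in small steps.

```bash
python3 -m crank '[[1,0,0,0.2,0,0,0],[1,0,0,0.4,0,0,0],[1,0,0,0.6,0,0,0],[1,0,0,0.8,0,0,0],[1,0,0,0.9,0,0,0],[1,0,0,1,0,0,0],[1,0,0,1,0,0,0]]'; python3 -c "
from h import *
s=manip.read_state();print(s['force'].round(2),s['ee_pos'].round(4))"
```

```text
t: 8.98
ee_pos: [0.5212, 0.0445, 0.1325]
eef_rot: [3.141, -0.004, 0.002]
force: [0.4, -3.1, -1.4]
gripper_width: 0.218
[ 0.41 -3.15 -1.37] [0.5212 0.0445 0.1325]
```

```bash
python3 -m crank '[[1,0,0.03,0,0,0,0],[1,0,0.05,0.1,0,0,0],[1,0,0.05,0.2,0,0,0],[1,0,0.05,0.3,0,0,0],[1,0,0.05,0.4,0,0,0],[1,0,0.05,0.5,0,0,0],[1,0,0.05,0.5,0,0,0]]'; python3 -c "
from h import *
s=manip.read_state();print(s['force'].round(2),s['ee_pos'].round(4))"
```

```text
t: 9.85
ee_pos: [0.5212, 0.0441, 0.1273]
eef_rot: [3.141, -0.004, 0.001]
force: [0.9, -1.7, -2.1]
gripper_width: 0.217
[ 0.94 -1.71 -2.05] [0.5212 0.0441 0.1273]
```

```bash
python3 -m crank '[[1,0.02,0.03,0.1,0,0,0],[1,0.02,0.04,0.2,0,0,0],[1,0.02,0.04,0.3,0,0,0],[1,0.02,0.04,0.4,0,0,0],[1,0.02,0.04,0.45,0,0,0],[1,0.02,0.04,0.5,0,0,0],[1,0.02,0.04,0.5,0,0,0]]'; python3 -c "
from h import *
s=manip.read_state();print(s['force'].round(2),s['ee_pos'].round(4))"
python3 -m crank '[[1,0,0,0.05,0,0,0],[1,0,0,0.1,0,0,0],[1,0,0,0.15,0,0,0],[1,0,0,0.15,0,0,0]]'
python3 -m crank '[[1,0,0,0.05,0,0,0],[1,0,0,0.1,0,0,0],[1,0,0,0.1,0,0,0]]'
```

```text
t: 10.72
ee_pos: [0.5213, 0.0437, 0.1223]
eef_rot: [3.141, -0.004, 0.001]
force: [-0.4, -0.3, -0.9]
gripper_width: 0.218
[-0.42 -0.3  -0.87] [0.5213 0.0437 0.1223]
t: 11.22
ee_pos: [0.5213, 0.0437, 0.1208]
eef_rot: [3.141, -0.004, 0.001]
force: [-0.1, -0.2, -0.9]
gripper_width: 0.216
t: 11.6
ee_pos: [0.5213, 0.0437, 0.1197]
eef_rot: [3.141, -0.004, 0.001]
force: [-0.7, -0.3, -0.6]
gripper_width: 0.212
```

```bash
for i in 1; do :; done; python3 -m crank '[[1,0,0,0.05,0,0,0],[1,0,0,0.1,0,0,0],[1,0,0,0.1,0,0,0]]' | grep -E 'pos|force'
python3 -m crank '[[1,0,0,0.05,0,0,0],[1,0,0,0.08,0,0,0],[1,0,0,0.08,0,0,0]]'| grep -E 'pos|force'
```

```text
ee_pos: [0.5213, 0.0437, 0.1186]
force: [0.2, 0.3, -1.7]
ee_pos: [0.5213, 0.0437, 0.1178]
force: [0.5, 0.0, -1.5]
```

```bash
python3 -m crank '[[1,0,0,0.05,0,0,0],[1,0,0,0.08,0,0,0],[1,0,0,0.08,0,0,0]]' | grep -E 'pos|force'
python3 -m crank '[[1,0,0,0.05,0,0,0],[1,0,0,0.08,0,0,0],[1,0,0,0.08,0,0,0]]'| grep -E 'pos|force'
```

```text
ee_pos: [0.5213, 0.0437, 0.117]
force: [-0.8, -0.5, -1.2]
ee_pos: [0.5213, 0.0437, 0.1161]
force: [-0.2, 0.3, -0.7]
```

```bash
python3 -m crank '[[1,0,0,0.05,0,0,0],[1,0,0,0.08,0,0,0],[1,0,0,0.08,0,0,0]]' | grep -E 'pos|force'
```

```text
ee_pos: [0.5212, 0.0437, 0.1153]
force: [0.0, -0.2, -1.6]
```

```bash
python3 -m crank '[[1,0,0,0.05,0,0,0],[1,0,0,0.1,0,0,0],[1,0,0,0.15,0,0,0],[1,0,0,0.15,0,0,0]]' | grep -E 'pos|force'
python3 -m crank '[[1,0,0,0.05,0,0,0],[1,0,0,0.1,0,0,0],[1,0,0,0.15,0,0,0],[1,0,0,0.2,0,0,0],[1,0,0,0.2,0,0,0]]'| grep -E '^t|pos|force'
```

```text
ee_pos: [0.5212, 0.0437, 0.1137]
force: [0.4, 0.8, -1.2]
t: 14.6
ee_pos: [0.5212, 0.0437, 0.1117]
force: [0.2, 0.0, -1.9]
```

Bore C is still free at about 24 mm, so it's a full one. I'll go on down to feel its floor as asked.

```bash
python3 -m crank '[[1,0,0,0.08,0,0,0],[1,0,0,0.16,0,0,0],[1,0,0,0.24,0,0,0],[1,0,0,0.24,0,0,0]]' | grep -E 'pos|force'
```

```text
ee_pos: [0.5212, 0.0437, 0.1092]
force: [0.1, -0.5, -1.3]
```

```bash
python3 -m crank '[[1,0,0,0.05,0,0,0],[1,0,0,0.08,0,0,0],[1,0,0,0.08,0,0,0]]' | grep -E 'pos|force'
```

```text
ee_pos: [0.5212, 0.0437, 0.1084]
force: [-0.5, -0.4, -1.1]
```

```bash
python3 -m crank '[[1,0,0,0.05,0,0,0],[1,0,0,0.08,0,0,0],[1,0,0,0.08,0,0,0]]' | grep -E 'pos|force'
```

```text
ee_pos: [0.5211, 0.0437, 0.1075]
force: [0.5, -0.5, -1.4]
```

```bash
python3 -m crank '[[1,0,0,0.05,0,0,0],[1,0,0,0.08,0,0,0],[1,0,0,0.08,0,0,0]]' | grep -E 'pos|force'
```

```text
ee_pos: [0.5211, 0.0437, 0.1067]
force: [-0.7, -0.4, -1.3]
```

```bash
python3 -m crank '[[1,0,0,0.05,0,0,0],[1,0,0,0.06,0,0,0],[1,0,0,0.06,0,0,0]]' | grep -E 'pos|force'
```

```text
ee_pos: [0.5211, 0.0436, 0.1061]
force: [-0.2, 0.1, -2.3]
```

```bash
python3 -m crank '[[1,0,0,0.03,0,0,0],[1,0,0,0.06,0,0,0],[1,0,0,0.06,0,0,0]]' | grep -E 'pos|force'
```

```text
ee_pos: [0.5211, 0.0436, 0.1055]
force: [-0.5, -0.0, -1.0]
```

```bash
python3 -m crank '[[1,0,0,0.03,0,0,0],[1,0,0,0.06,0,0,0],[1,0,0,0.06,0,0,0]]' | grep -E 'pos|force'
```

```text
ee_pos: [0.5211, 0.0436, 0.1048]
force: [-0.5, -0.3, -0.9]
```

```bash
python3 -m crank '[[1,0,0,0.03,0,0,0],[1,0,0,0.06,0,0,0],[1,0,0,0.06,0,0,0]]' | grep -E 'pos|force'
```

```text
ee_pos: [0.5211, 0.0436, 0.1044]
force: [-0.4, 0.1, 0.4]
```

```bash
python3 -m crank '[[1,0,0,0.03,0,0,0],[1,0,0,0.05,0,0,0],[1,0,0,0.05,0,0,0]]' | grep -E '^t|pos|force'
```

```text
t: 18.1
ee_pos: [0.5212, 0.0437, 0.1043]
force: [-1.7, -1.3, 5.5]
```

Bore C bottoms with TCP at 0.1044, about 31.5 mm deep, so it's full. Next is bore B.

```bash
python3 -m crank '[[1,0,0,-0.3,0,0,0],[1,0,0,-0.8,0,0,0],[1,0,0,-1.6,0,0,0],[1,0,0,-2.4,0,0,0],[1,0,0,-3.2,0,0,0],[1,0,0,-4,0,0,0],[1,0,0,-4.5,0,0,0],[1,-0.5,-1.3,-4.5,0,0,0],[1,-1,-2.7,-4.5,0,0,0],[1,-1.31,-3.57,-4.5,0,0,0],[1,-1.31,-3.57,-4.2,0,0,0],[1,-1.31,-3.57,-3.9,0,0,0],[1,-1.31,-3.57,-3.9,0,0,0]]'; python3 -c "
from h import *
s=manip.read_state();print(s['force'].round(2),rel([.5081,.0794,.1425],0))"
```

```text
t: 19.73
ee_pos: [0.5081, 0.0791, 0.1428]
eef_rot: [3.141, -0.004, -0.0]
force: [0.2, -0.4, -0.1]
gripper_width: 0.216
[ 0.17 -0.41 -0.14] (array([ 0.002, -0.026,  0.03 ]), array([ 0.0006,  0.    , -0.0026]))
```

```bash
python3 -m crank '[[1,0,-0.02,0.2,0,0,0],[1,0,-0.02,0.4,0,0,0],[1,0,-0.02,0.6,0,0,0],[1,0,-0.02,0.8,0,0,0],[1,0,-0.02,0.9,0,0,0],[1,0,-0.02,1,0,0,0],[1,0,-0.02,1,0,0,0]]'| grep -E '^t|pos|force'
```

```text
t: 20.6
ee_pos: [0.508, 0.0793, 0.1327]
force: [0.4, 0.4, -1.1]
```

```bash
python3 -m crank '[[1,0,0,0.15,0,0,0],[1,0,0,0.3,0,0,0],[1,0,0,0.45,0,0,0],[1,0,0,0.6,0,0,0],[1,0,0,0.75,0,0,0],[1,0,0,0.9,0,0,0],[1,0,0,1,0,0,0],[1,0,0,1,0,0,0]]'| grep -E '^t|pos|force'
```

```text
t: 21.6
ee_pos: [0.508, 0.0793, 0.1226]
force: [-0.4, 0.5, -1.9]
```

```bash
python3 -m crank '[[1,0,0,0.05,0,0,0],[1,0,0,0.08,0,0,0],[1,0,0,0.08,0,0,0]]' | grep -E 'pos|force'
```

```text
ee_pos: [0.508, 0.0793, 0.1218]
force: [-0.5, 0.2, -2.2]
```

```bash
python3 -m crank '[[1,0,0,0.05,0,0,0],[1,0,0,0.08,0,0,0],[1,0,0,0.08,0,0,0]]' | grep -E 'pos|force'
```

```text
ee_pos: [0.508, 0.0793, 0.121]
force: [-0.2, -0.0, -1.0]
```

```bash
python3 -m crank '[[1,0,0,0.05,0,0,0],[1,0,0,0.08,0,0,0],[1,0,0,0.08,0,0,0]]' | grep -E 'pos|force'
```

```text
ee_pos: [0.508, 0.0793, 0.1202]
force: [0.2, -0.3, -2.2]
```

```bash
python3 -m crank '[[1,0,0,0.05,0,0,0],[1,0,0,0.08,0,0,0],[1,0,0,0.08,0,0,0]]' | grep -E 'pos|force'
```

```text
ee_pos: [0.508, 0.0793, 0.1193]
force: [-0.2, 0.3, -1.1]
```

```bash
python3 -m crank '[[1,0,0,0.05,0,0,0],[1,0,0,0.08,0,0,0],[1,0,0,0.08,0,0,0]]' | grep -E 'pos|force'
```

```text
ee_pos: [0.508, 0.0793, 0.1185]
force: [-0.2, -0.4, -1.7]
```

```bash
python3 -m crank '[[1,0,0,0.04,0,0,0],[1,0,0,0.07,0,0,0],[1,0,0,0.07,0,0,0]]' | grep -E 'pos|force'
```

```text
ee_pos: [0.5079, 0.0793, 0.1177]
force: [-0.6, -0.0, -0.9]
```

```bash
python3 -m crank '[[1,0,0,0.04,0,0,0],[1,0,0,0.07,0,0,0],[1,0,0,0.07,0,0,0]]' | grep -E 'pos|force'
```

```text
ee_pos: [0.5081, 0.0793, 0.1175]
force: [-1.7, 0.1, 5.6]
```

```bash
python3 -m crank '[[1,0,0,0.04,0,0,0],[1,0,0,0.07,0,0,0],[1,0,0,0.07,0,0,0]]' | grep -E 'pos|force'
```

```text
ee_pos: [0.5081, 0.0793, 0.1175]
force: [-2.1, -1.0, 8.0]
```

It bottoms in bore B with TCP at 0.1175, 13 mm higher than in C, so B is the short one. I'll ease to about 5 N, hold, and check the ring.

```bash
python3 -m crank '[[1,0,0,0.04,0,0,0],[1,0,0,0.04,0,0,0],[1,0,0,0.04,0,0,0],[1,0,0,0.04,0,0,0]]' | grep -E '^t|pos|force'
python3 - <<'E'
from h import *
c=cap('wrist');print(manip.read_state()['force'])
cv2.imwrite('pics/w6.png',cv2.resize(c['color'][140:260,210:354,::-1],(720,600),interpolation=cv2.INTER_CUBIC))
E
```

```text
t: 25.1
ee_pos: [0.5081, 0.0793, 0.1175]
force: [-2.2, -0.2, 6.3]
[-2.29893498 -0.52001921  5.92397138]
```

View pics/w6.png

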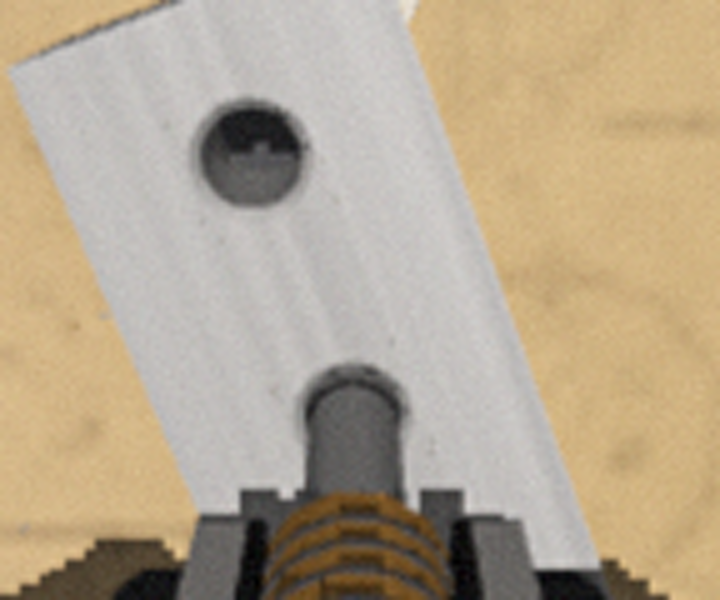

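The ring shows as a dark arc at the bore's mouth, at about (355,385). I'll release and withdraw.

```bash
python3 -m crank '[[1,0,0,0.03,0,0,0],[0.7,0,0,0.02,0,0,0],[0.5,0,0,0,0,0,0],[0.3,0,0,0,0,0,0],[0,0,0,0,0,0,0],[0,0,0,0,0,0,0],[0,0,0,0,0,0,0],[0,0,0,-1,0,0,0],[0,0,0,-3,0,0,0],[0,0,0,-6,0,0,0],[0,0,0,-10,0,0,0],[0,0,0,-14,0,0,0],[0,0,0,-14,0,0,0],[0,0,0,-14,0,0,0]]'
python3 - <<'E'
from h import *
s=manip.read_state();print(s['force'])
c=cap('wrist');d=cap('scene')
b=[.5067,.0806,.045]
u,v=proj(c,b).astype(int);p,q=proj(d,b).astype(int);print(u,v,p,q,proj(c,np.array(b)+[0,0,.092]))
u=min(max(u,80),480);v=min(max(v,75),345)
w=cv2.resize(c['color'][v-75:v+75,u-50:u+50,::-1],(400,600),interpolation=cv2.INTER_CUBIC)
x=cv2.resize(d['color'][q-50:q+25,p-25:p+25,::-1],(400,600),interpolation=cv2.INTER_CUBIC)
cv2.imwrite('pics/w7.png',np.hstack([w,x]))
E
```

```text
t: 26.9
ee_pos: [0.508, 0.0794, 0.2574]
eef_rot: [3.141, -0.004, 0.002]
force: [-0.1, 0.1, -1.0]
gripper_width: 1.0
[-0.05274529  0.08464798 -0.95379219]
280 181 218 184 [280.58865969 203.37289504]
```

View pics/w7.png

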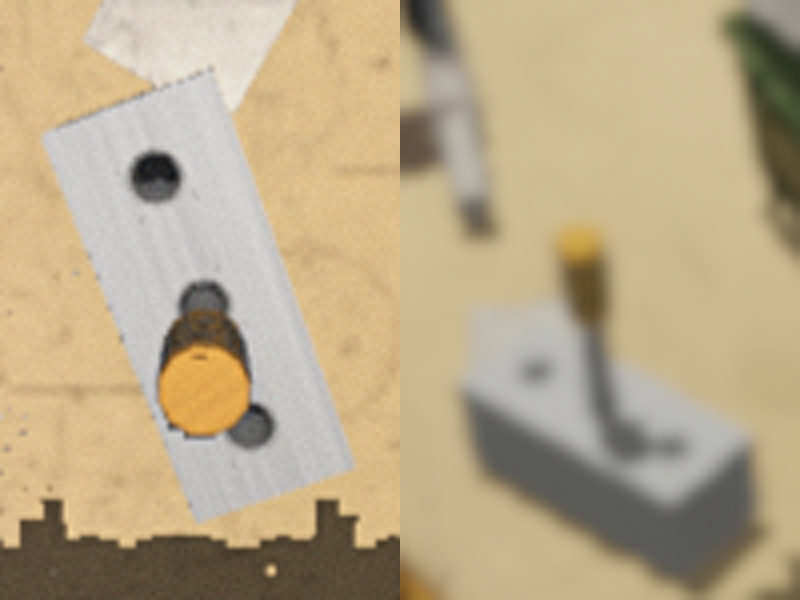

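The rod stands in the middle bore. Its grip top is at pixel (281.2,203.5), against (280.6,203.4) predicted for an upright rod. The gripper is clear, so I'll hand in.

```bash
python3 -c "
from rig import manip
print(manip.job_done())"
```

```text
the job is handed in; nothing more can be done
None
```

The depth rod is standing released in the middle bore (B), which is the short one, and the job was handed in after about 27 s of the 58 s.

- **Depths:** the rod bottomed 13 mm higher in B than in bore C. That puts C at about 31.5 mm and B at about 18.5 mm. I didn't probe bore A. Full bores differ by at most 4 mm and only one is short, so B had to be it.
- **Forces:** I held about 6 to 8 N on B's floor before letting go, a little above the 5 N you asked for. The highest vertical reading after any move was 8 N (about 9.5 N with the rod's weight). There was a brief 3 N side load when entering C, which I corrected.
- **Ring:** before release it showed right at the mouth of B. By the felt depth it should sit about 5 mm above the block, so the force reading was the main evidence.
- **Last checks:** after release the rod looked upright, with its grip top within 1 px of the predicted spot. The open gripper was clear, about 14 cm above where it let go.
- **Bystanders:** I felt no unexpected contact and never worked near the pot, pumice or tin, but I didn't measure their positions again at the end.
- **A move that fell short:** the first move to the block stopped early because the last joint hit its range limit. I turned the gripper back by about 87° and carried on.

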